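# Secure the casting frame, level the casting table and hold the spirit level down

## Task

Get the film-casting table ready for pouring: first turn the turnbutton until its wing lies square across the frame and locks it down, then set the spirit level, without dropping it, on the glass in the middle of the frame, lengthwise from the knob's side to the opposite side, and let go of it. Turn the knob of the screw foot until the bubble rests between its two lines, leave the knob, then press the level firmly but not hard (about a kilogram of push) down onto the glass from above to check that the bubble stays centred. Leave the other things on the bench where they are, and finish while still holding that steady push on the level, with the bubble between its lines: do not let go at the end.

Things in the scene. Friction and masses are not known exactly. Their poses are not given: they have to be found in the camera images.
- plate: Casting table: flat aluminium plate with a glass sheet on top, clamped by a hinged steel frame. Origin: on the glass's top face in the middle of the frame's opening, about 45 mm above the bench. z up; y from the knob (y = -155 mm) to the two plain feet (+105); x from the turnbutton's pivot (x = -108 mm) to the frame's hinges (+92). Firm on the bench; place and yaw (within 0.25 rad) differ each time.
- plate_near (a point): Middle of the aluminium plate's edge beyond the turnbutton, at x = -130, y = 0, z = -4 mm of the plate. The aluminium's top face (4 mm below the glass's top) reaches x -130..105 and y -120..120 mm, with a 60 mm wide tongue out to y = -185 under the knob. The plate tilts by under 1 degree about a line along x at the plain feet, moved by the screw foot alone; the knob's side starts too low.
- turnbutton (a joint): Angle (rad) of the turnbutton about its upright pivot: at 0 its wing points along the plate's -y beside the frame (unlocked; it starts at 0 to 0.35); it grows counter-clockwise seen from above; at 1.57 the wing points along the plate's +x across the frame's bar (locked). Stop at 1.62. Light friction, about 1.5 N at the post; stays where it is left.
- turnbutton_post (a point): Centre of the top of the turnbutton's round black finger post: upright, 12 mm diameter, 28 mm high, 30 mm from the pivot, on the end of the 16 mm wide, 5 mm thick steel wing. This point is at z = +46 mm of the plate, the wing's top face at +18 mm.
- frame (a joint): Angle (rad) of the steel frame on its hinges: 0 = lying shut, as it starts; its weight keeps it shut. Its opening is 144 mm in the plate's x by 174 mm in y; its bars are 18 mm wide and rise 8 mm above the glass.
- foot_knob (a joint): Angle (rad) of the screw foot's knob about its upright axis, growing clockwise seen from above. Clockwise raises the knob's side of the plate (8 mm a turn, 260 mm from the plain feet: 0.28 degrees per rad). It starts at 0.1 to 1.2; it is level at some 2.4 to 3.2, different each time: find it with the bubble. Stops at -0.5 and 6.5. Friction about 0.06 N m; stays where it is left.
- foot_knob_top (a point): Centre of the top of the screw foot's black fluted round knob at x = 0, y = -155 mm of the plate: 41 mm diameter, 26 mm high, its underside 14 mm above the aluminium. This point is at z = +36 mm of the plate.
- level: Aluminium block spirit level: 120 mm long, 28 wide, 36 high, 0.24 to 0.38 kg, with a yellow-green vial in a 55 mm window in the middle of its top and a solid flat top on either side of it. Origin: centre of the underside; x along its length, z up. Starts upright on the bench left or right of the casting table, its x within 0.5 rad of straight ahead. Either end may point to the knob.
- bubble (a joint): Place of the bubble's middle along the level's own x (m), 0 = centred. It goes to the higher end, 14 mm per degree (4 mm per rad of the knob when the level stands along the plate's y), 13.5 mm at most, and settles in about 1.5 s. The bubble is 16 mm long and the two black lines stand 21 mm apart about the middle: it is between them while within 2.5 mm of 0.
- jar: White plastic jar with screw lid, 62 mm diameter, 50 mm high, on the side of the casting table where the level is not. Not to be disturbed. Origin: centre of the underside.
- beaker_tall: Glass beaker, 68 mm diameter, 105 mm high, to the left. Not to be disturbed. Origin: centre of the underside.
- beaker_low: Glass beaker, 72 mm diameter, 75 mm high, to the right. Not to be disturbed. Origin: centre of the underside.
- spatula: Steel spoon spatula, 170 mm long, lying in front on the left. Not to be disturbed.
- jar_lid: White plastic lid, 60 mm diameter, 12 mm high, lying in front on the right. Not to be disturbed.
- pestle: White ceramic pestle, 104 mm high, 38 mm foot, standing in front on the right. Not to be disturbed.

How it is judged:
By the outcome, as a careful person would: the job done as asked, in the order asked, and still so for the second after the job is handed in, while the arm keeps its last pose, push and grip.
It also fails if it takes over 72 s, if anything falls off the work surface, if the arm or the gripper's body presses on something with over 40 N, if the wrist force passes 120 N, or if a joint passes its speed limit or range.

## Robot

A 7-joint arm with a two-finger parallel gripper is mounted at the origin on the work surface. World frame = base frame: x ahead of the robot, y to its left, z up, the work surface at z = 0. Lengths are in mm, angles in rad, forces in N, time in s.
With the tool pointing down it reaches from about 425 to 800 mm from the base axis. Payload 8.3 kg.
Tool frame: the origin (TCP) lies at the very end of the fingers, on their centre line; the grasp point (between the pads) lies 19 mm behind it (manip.pinch_z is the distance from the TCP to the grasp point, in mm); z points along the fingers, y is the line along which they close (so a half turn about z gives the same grasp; the last joint's range is limited). The gripper opens to 85 mm and grips with 20 to 120 N. Pads are 22 mm wide; open, the fingers measure 114 mm over their backs; the gripper's body (76 mm by 85 mm) begins 54 mm behind the grasp point. The pads swing forward as they close: fully open they stand 13 mm farther back than shut.
Start: joints at [1.17, 0.383, 0.016, 1.37, -0.006, 1.388, -0.046], TCP at [207.169, -589.647, 231.279] pointing down, gripper open.
Joint ranges: [-2.95, 2.95], [-0.25, 2.06], [-1.52, 1.56], [0.18, 2.33], [-1.44, 4.58], [0.02, 2.06], [-3.01, 3.01]. Speed limits (rad/s): [2.39, 2.39, 3.01, 3.01, 3.14, 3.14, 3.14].

## Interface

Orientations are given as a unit quaternion [w, x, y, z].
In Python, from plant import manip gives the robot as it stands. The module is installed in compiled form; this text tells all that it offers.
- The arm moves only by the tool carry_out, never from a script. Its argument "increments" is a list of rows, each a list of 3 entries, a list of its own where there are three numbers: the turn, a rotation vector about the tool's x, y, z in degrees, then the shift along the tool's x, y, z in m, then the finger opening in m, from 0 to 0.0854. In form: [[[wx, wy, wz], [x, y, z], claw], ...]. A call has 1 to 10 rows; each row is the pose to reach, as a shift and turn from the pose commanded when the call began, along the tool's axes at that moment; what a row does not reach only later rows make up. A row lasts 1/8 s, in which the tool goes at most 62.5 mm and 10.7 degrees, less where a joint would pass 70% of its speed; a pose out of reach is approached as far as the arm can. A call with a gripper value outside its range is refused whole. The fingers move at their own pace and stop on an object; the grip force is fixed at half the most. Time passes only in rows, so rows that repeat a pose let the fingers close. It gives the time, the measured TCP pose, the force, the opening and the grip force at its end, in the units of the state.
- manip.get_obs(): the state, without advancing time (a new reading comes with each control period).
- manip.grab_frame(name): name is "scene" or "top" or "wrist"; returns a dict with "img" (400x640x3 uint8, blue, green, red), "mtx" (3x3 intrinsics, pixels), "D" ([k1, k2, p1, p2, k3] as OpenCV has them; the pictures are not rectified), "position" and "rotation" of the camera in the world. Camera axes: x right, y down, z forward; pixel columns grow to the right and rows downward; lengths in mm; the calibration is good to about 2 mm. A picture is of the moment at which its call begins. There is no depth.
- manip.sign_off(): hands the job in; it is judged then, once.
Trained networks look in a picture, given as the dict that the camera call returned (one of the last four; its "shot" number tells which), for a name from the list of things; names that differ only in an ending like _2 or _b are one class to them, and where a whole thing is asked for, a point or a joint stands for the part that bears it (a point fixed in the world has none). Each returns a list of dicts, best first, with "p" (0 to 1); they miss things now and then, are a little off and sometimes report something else, mostly with a low value. They report only what shows in the picture. A call takes as long as a camera call.
- manip.recognise(picture, thing): "at" ([row, column] in pixels, amid what is visible of it).
- manip.place_of(picture, thing): "at" ([row, column] in pixels: a listed point, or the origin of a listed thing).
The state is a dict: "time": time; "joint_positions": joint angles; "qvel": joint speeds; "joint_efforts": joint torques, N m; "position": TCP position; "tcp_rot": TCP orientation; "wrist_force": force on the tool from outside, world axes, zero at the start; "ft_torque": the same for the moment, N m; "finger_gap": finger opening in mm; "gripper_force": force on a finger pad.
Only numpy, scipy, OpenCV 4.12 (cv2) and the standard library are available. Lean on these libraries where they do the work, as an engineer would, in place of code of your own. Each camera call takes 0.05 s, during which the arm holds its last target. There are 200 camera calls.

## Working session

There is one attempt and no reset: what is moved stays moved. The work goes in short steps, Python scripts to look and compute and a tool call to move; the robot and the scene stay as the last step left them, time stands still between calls to the robot, and variables do not carry over. Pictures are saved under pics/ and viewed, at most 11 in all, crops included, and the job is handed in when it is done.

Besides the shell and the picture viewer there is one more tool, called after "Call:" in YAML: its name, and indented under it one key for each argument. carry_out: Moves the arm, as the interface text tells. Its arguments: {"type":"object","properties":{"increments":{"type":"array","items":{"type":"array"}}},"required":["increments"]}

```bash
mkdir -p pics; cat > h.py <<'E'
import numpy as np, cv2
from scipy.spatial.transform import Rotation as R
from plant import manip
def ray(f,at):
    K=np.array(f["mtx"],float);D=np.array(f["D"],float)
    p=cv2.undistortPoints(np.array([[[at[1],at[0]]]],float),K,D)[0,0]
    r=np.array(f["rotation"],float)
    M=r if r.shape==(3,3) else R.from_quat(r[[1,2,3,0]]).as_matrix()
    return np.array(f["position"],float),M@np.array([p[0],p[1],1])
def onz(f,at,z):
    o,d=ray(f,at); return o+d*(z-o[2])/d[2]
def pix(f,P):
    o=np.array(f["position"],float);r=np.array(f["rotation"],float)
    M=r if r.shape==(3,3) else R.from_quat(r[[1,2,3,0]]).as_matrix()
    rv=cv2.Rodrigues(M.T)[0]
    q=cv2.projectPoints(np.array([P],float).reshape(-1,1,3),rv,-M.T@o,np.array(f["mtx"],float),np.array(f["D"],float))[0]
    return q.reshape(-1,2)[:,::-1]
E
python3 - <<'E'
from h import *
np.set_printoptions(precision=2,suppress=True)
fs={}
for n in("scene","top"):
    f=manip.grab_frame(n);fs[n]=f;cv2.imwrite(f"pics/{n}0.png",f["img"])
    print(n,f["position"],np.array(f["rotation"]).tolist(),f["shot"])
    for t,z in [("plate",45),("plate_near",41),("turnbutton_post",91),("foot_knob_top",81),("level",0),("jar",0),("beaker_tall",0),("beaker_low",0),("jar_lid",0),("pestle",0),("spatula",0)]:
        for d in manip.place_of(f,t)[:2]: print(t,np.round(d["p"],2),np.round(d["at"],1),onz(f,d["at"],z))
    for d in manip.recognise(f,"level")[:2]:print("rec level",d)
    for d in manip.recognise(f,"bubble")[:2]:print("rec bub",d)
s=manip.get_obs();print({k:np.round(v,3).tolist() for k,v in s.items()},manip.pinch_z)
E
```

```text
scene [ 961.62 -842.98  753.22] [-0.44561392733717764, 0.8586068559505825, 0.2246272773083747, -0.11732468183131312] 1
plate 0.74 [218.9 346. ] [572.47  10.9   45.  ]
plate 0.15 [187.9 417.9] [706.73 282.37  45.  ]
plate_near 0.56 [198.8 307.5] [415.1   51.39  41.  ]
turnbutton_post 0.62 [197.2 306.1] [445.42  -6.1   91.  ]
foot_knob_top 0.58 [236.  321.1] [ 567.64 -132.86   81.  ]
level 0.84 [302.1 251.9] [ 495.54 -354.52    0.  ]
jar 0.71 [176.5 368.9] [507.06 340.56   0.  ]
beaker_tall 0.63 [184.4 419.3] [687.72 379.1    0.  ]
beaker_low 0.98 [341.6 315.1] [ 688.46 -377.08    0.  ]
jar_lid 0.68 [233.1 250.1] [ 326.36 -140.5     0.  ]
pestle 0.59 [253.1 208.2] [ 277.24 -271.51    0.  ]
spatula 0.67 [174.5 308.7] [305.04 243.86   0.  ]
spatula 0.59 [232.8 320.3] [510.7  -35.26   0.  ]
rec level {'at': [295.5, 255.5], 'p': 0.65}
top [ 348.99  -23.31 1124.2 ] [0.0680611522255343, -0.6987546861033419, 0.710634973312786, -0.04590754743055403] 2
plate 0.87 [186.9 320.7] [556.37  17.46  45.  ]
plate_near 0.94 [232.4 323.6] [431.86  11.4   41.  ]
turnbutton_post 0.46 [224.5 332.2] [448.06 
[... 362 characters left out ...]
[526.61 337.05   0.  ]
pestle 0.65 [272.4 380.8] [ 322.71 -142.85    0.  ]
pestle 0.55 [284.4 431.6] [ 288.94 -279.12    0.  ]
spatula 0.65 [279.8 241.1] [307.86 242.96   0.  ]
rec level {'at': [208.7, 447.8], 'p': 0.82}
rec level {'at': [222.2, 324.7], 'p': 0.66}
{'time': 1.4, 'joint_positions': [1.17, 0.383, 0.016, 1.37, -0.006, 1.388, -0.046], 'qvel': [0.001, 0.001, -0.001, -0.001, -0.001, 0.001, -0.001], 'joint_efforts': [-0.001, -62.733, 0.842, -37.208, 0.016, 0.003, 0.0], 'position': [207.212, -589.648, 231.274], 'tcp_rot': [-0.0, 0.986, 0.168, 0.0], 'wrist_force': [0.025, 0.003, 0.477], 'ft_torque': [-0.028, -0.03, -0.01], 'gripper_force': 0.0, 'finger_gap': 85.203} 18.700000000000003
```

```bash
python3 - <<'E'
import cv2
a=cv2.imread("pics/top0.png")[100:300,170:490];cv2.imwrite("pics/topc.png",cv2.resize(a,(800,500),interpolation=cv2.INTER_CUBIC))
a=cv2.imread("pics/scene0.png")[150:350,190:450];cv2.imwrite("pics/scc.png",cv2.resize(a,(780,600),interpolation=cv2.INTER_CUBIC))
E
```

```text
(no output)
```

View pics/topc.png

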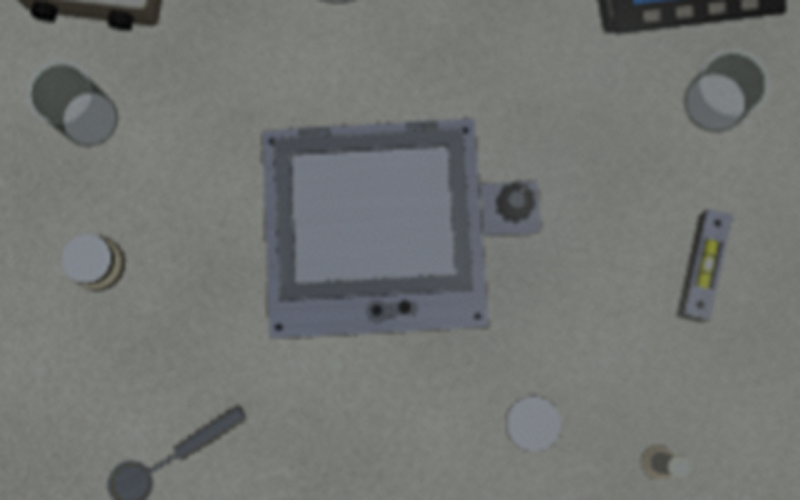

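View pics/scc.png

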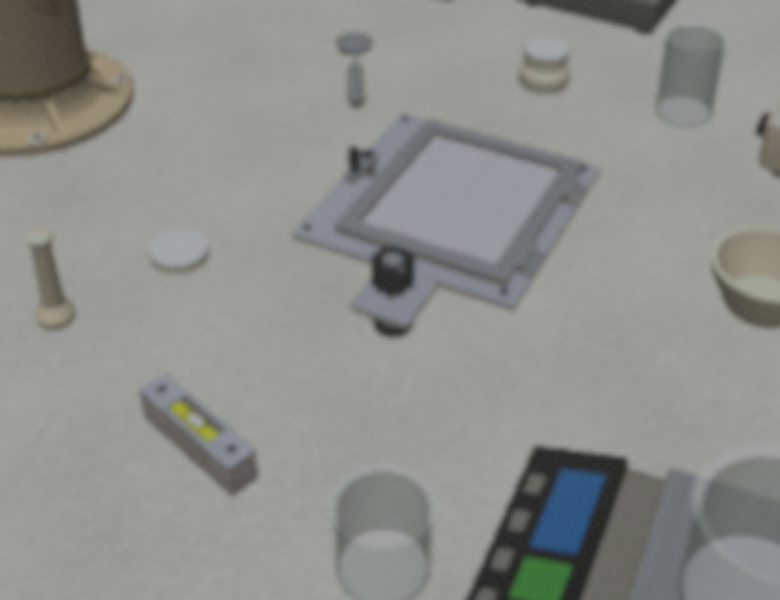

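```bash
python3 - <<'E'
from h import *
np.set_printoptions(precision=1,suppress=True)
f=manip.grab_frame("top")
for n,c,z in [("alTL",(263,130),41),("alTR",(473,118),41),("alBR",(488,326),41),("alBL",(270,337),41),("opTL",(292,155),53),("opTR",(448,148),53),("opBR",(455,275),53),("opBL",(296,284),53),("knob",(516,202),81),("post",(405,306),91),("pivot",(377,310),75),("levTL",(706,209),36),("levTR",(731,214),36),("levBR",(707,320),36),("levBL",(683,317),36),("vial",(708,263),36),("lid",(533,423),12),("beaker_low base",(715,102),0)]:
    print(n,onz(f,(100+c[1]/2.5,170+c[0]/2.5),z)[:2])
E
```

```text
alTL [659.3 143.9]
alTR [667.6 -91.3]
alBR [ 435.4 -100.8]
alBL [427.4 135.1]
opTL [626.6 109.8]
opTR [630.6 -62.2]
opBR [489.9 -66.3]
opBL [483.2 105.4]
knob [ 562.8 -131.5]
post [453.5 -12.3]
pivot [451.4  17.4]
levTL [ 559.9 -342.8]
levTR [ 553.7 -369.4]
levBR [ 438.4 -335.9]
levBL [ 442.  -310.6]
vial [ 500.2 -341.1]
lid [ 331.4 -148.4]
beaker_low base [ 691.8 -371.6]
```

```bash
cat >> h.py <<'E'
np.set_printoptions(precision=2,suppress=True)
def rows(*T):
    """T: (x,y,z,heading of tool y[rad]) -> (rotvec deg, shift m), tool frame, tool straight down at the end"""
    s=manip.get_obs();q=np.array(s["tcp_rot"]);R0=R.from_quat(q[[1,2,3,0]])
    y=R0.as_matrix()[:,1]; print("t",s["time"],"tcp",np.round(s["position"],1),"head y",round(float(np.arctan2(y[1],y[0])),3),"F",np.round(s["wrist_force"],1),"gap",round(s["finger_gap"],1))
    for x,yy,z,h in T:
        Y=np.array([np.cos(h),np.sin(h),0]);Z=np.array([0,0,-1.]);X=np.cross(Y,Z)
        rv=(R0.inv()*R.from_matrix(np.c_[X,Y,Z])).as_rotvec(degrees=True)
        print(np.round(rv,1).tolist(),np.round(R0.inv().apply(np.array([x,yy,z])-s["position"])/1000,4).tolist())
E
python3 - <<'E'
from h import *
rows((400,-400,231,-.8),(440,-200,200,-.3),(451,-12,160,0.03))
E
```

```text
t 1.45 tcp [ 207.2 -589.6  231.3] head y -1.233 F [-0.1  0.3  0.1] gap 85.3
[-0.0, -0.0, -24.8] [0.2448, -0.115, 0.0003]
[-0.0, -0.0, -53.5] [0.3488, -0.2904, 0.0313]
[-0.0, -0.0, -72.4] [0.4215, -0.4642, 0.0713]
```

Call:
carry_out:
  increments:
    - [[0,0,-12],[0.06,-0.03,0],0.05]
    - [[0,0,-20],[0.12,-0.06,0],0.05]
    - [[0,0,-28],[0.18,-0.09,0],0.05]
    - [[0,0,-36],[0.23,-0.13,0],0.05]
    - [[0,0,-44],[0.28,-0.18,0.01],0.05]
    - [[0,0,-52],[0.32,-0.24,0.02],0.05]
    - [[0,0,-60],[0.35,-0.29,0.03],0.05]
    - [[0,0,-66],[0.38,-0.35,0.05],0.05]
    - [[0,0,-72],[0.4,-0.41,0.06],0.05]
    - [[0,0,-72.4],[0.42,-0.464,0.071],0.05]

```text
time: 2.7
position: [448.6, -44.6, 166.8]
tcp_rot: [0.0, 0.696, 0.718, 0.0]
wrist_force: [0.7, 0.3, 0.3]
finger_gap: 50.2
gripper_force: 0.0
```

```bash
python3 - <<'E'
from h import *
rows((451,-12.5,150,0.03))
f=manip.grab_frame("wrist");cv2.imwrite("pics/w1.png",f["img"]);print(f["position"])
for t,z in [("turnbutton_post",91),("plate",45),("foot_knob_top",81)]:
    for d in manip.place_of(f,t)[:2]: print(t,d["p"],np.array(d["at"]),onz(f,d["at"],z))
E
```

```text
t 2.7 tcp [448.6 -44.6 166.8] head y 0.032 F [0.7 0.3 0.3] gap 50.2
[0.1, 0.0, 0.1] [0.032, 0.0034, 0.0168]
[446.7   33.36 311.28]
turnbutton_post 0.93 [167.  326.2] [454.76 -10.51  91.  ]
turnbutton_post 0.66 [257.5 226.2] [367.91 -96.13  91.  ]
plate 0.93 [125.3 436.1] [557.84  23.34  45.  ]
foot_knob_top 0.63 [289.  433.1] [ 565.53 -130.76   81.  ]
```

View pics/w1.png

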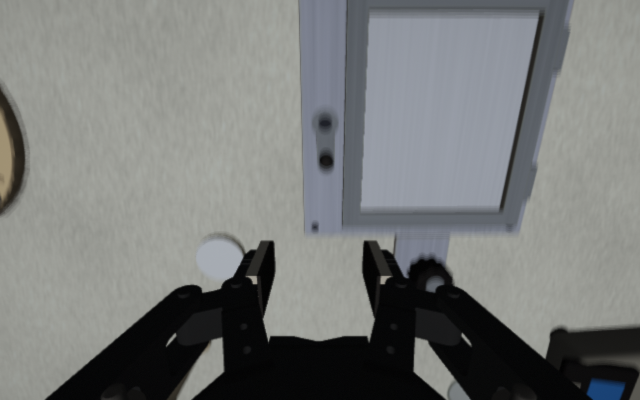

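```bash
python3 - <<'E'
from h import *
f=manip.grab_frame("wrist");g=f["img"]
c=g[90:240,290:460];cv2.imwrite("pics/w1c.png",cv2.resize(c,(680,600),interpolation=cv2.INTER_CUBIC))
for at,z in [((160,326),91),((165,326),91),((123,323),65),((10,369),53),((10,543),53),((207,503),53),((208,361),53),((285,433),81),((234,304),41),((232,522),41)]: print(at,onz(f,at,z))
for t,z in [("turnbutton_post",91),("plate",45),("foot_knob_top",81)]:
    for d in manip.place_of(f,t)[:1]: print(t,d["p"],np.array(d["at"]),onz(f,d["at"],z))
E
```

```text
(160, 326) [454.23  -5.8   91.  ]
(165, 326) [454.4   -9.86  91.  ]
(123, 323) [451.17  21.72  65.  ]
(10, 369) [485.22 111.2   53.  ]
(10, 543) [627.55 117.18  53.  ]
(207, 503) [634.61 -53.4   53.  ]
(208, 361) [492.42 -59.23  53.  ]
(285, 433) [ 564.74 -127.     81.  ]
(234, 304) [435.69 -95.2   41.  ]
(232, 522) [671.07 -85.15  41.  ]
turnbutton_post 0.63 [167.8 326.4] [454.82 -12.14  91.  ]
plate 0.85 [123.7 439.5] [560.61  24.1   45.  ]
foot_knob_top 0.72 [286.6 435.4] [ 567.42 -128.77   81.  ]
```

View pics/w1c.png

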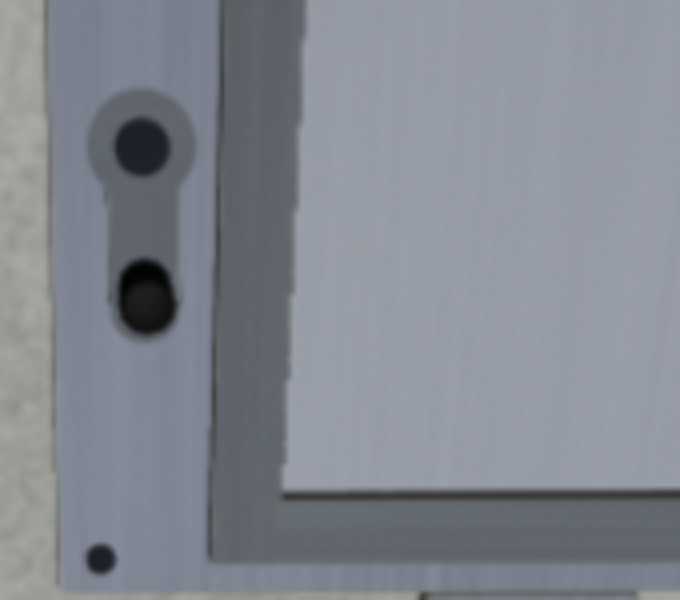

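```bash
python3 - <<'E'
from h import *
rows((454.5,-11.5,100,0.05),(454.5,-11.5,69,0.05))
E
```

```text
t 3.1 tcp [448.8 -48.1 167. ] head y 0.028 F [-0.3  0.4 -0.8] gap 50.2
[0.0, 0.0, -1.3] [0.0365, 0.0067, 0.067]
[0.0, 0.0, -1.3] [0.0365, 0.0067, 0.098]
```

Call:
carry_out:
  increments:
    - [[0,0,-1.3],[0.0365,0.0067,0.03],0.05]
    - [[0,0,-1.3],[0.0365,0.0067,0.067],0.045]
    - [[0,0,-1.3],[0.0365,0.0067,0.09],0.04]
    - [[0,0,-1.3],[0.0365,0.0067,0.098],0.03]
    - [[0,0,-1.3],[0.0365,0.0067,0.098],0.018]
    - [[0,0,-1.3],[0.0365,0.0067,0.098],0.008]
    - [[0,0,-1.3],[0.0365,0.0067,0.098],0.005]
    - [[0,0,-1.3],[0.0365,0.0067,0.098],0.005]

```text
time: 4.1
position: [454.8, -10.3, 69.6]
tcp_rot: [0.001, 0.688, 0.726, 0.0]
wrist_force: [-2.4, -2.8, 5.6]
finger_gap: 9.4
gripper_force: 58.7
```

```bash
python3 - <<'E'
from h import *
a=[]
P=np.array([453,18.5]);s=manip.get_obs();p=np.array(s["position"]);r=p[:2]-P;h=0.05
print(r,np.linalg.norm(r),s["ft_torque"])
for k in range(1,10):
    t=k*np.radians(10);n=R.from_euler('z',t).as_matrix()[:2,:2]@r+P
    a.append((n[0],n[1],p[2],h+t))
rows(*a)
E
```

```text
[  1.75 -28.84] 28.891351188688148 [-0.62  0.34  0.02]
t 4.1 tcp [454.8 -10.3  69.6] head y 0.053 F [-2.4 -2.8  5.6] gap 9.4
[0.1, 0.1, -9.8] [0.0005, 0.005, 0.0]
[0.1, 0.1, -19.8] [0.0018, 0.0099, 0.0]
[0.1, 0.1, -29.8] [0.004, 0.0144, 0.0]
[0.1, 0.1, -39.8] [0.0069, 0.0185, 0.0]
[0.0, 0.1, -49.8] [0.0105, 0.0221, 0.0]
[0.0, 0.1, -59.8] [0.0146, 0.0249, 0.0]
[0.0, 0.1, -69.8] [0.0192, 0.027, 0.0]
[0.0, 0.1, -79.8] [0.0241, 0.0283, 0.0]
[0.0, 0.1, -89.8] [0.0291, 0.0287, 0.0]
```

Call:
carry_out:
  increments:
    - [[0,0,-9.8],[0.0005,0.005,-0.001],0.005]
    - [[0,0,-19.8],[0.0018,0.01,-0.001],0.005]
    - [[0,0,-29.8],[0.004,0.0146,-0.001],0.005]
    - [[0,0,-39.8],[0.007,0.019,-0.001],0.005]
    - [[0,0,-49.8],[0.0106,0.0226,-0.001],0.005]
    - [[0,0,-59.8],[0.0148,0.0256,-0.001],0.005]
    - [[0,0,-69.8],[0.0194,0.0276,-0.001],0.005]
    - [[0,0,-79.8],[0.0244,0.029,-0.001],0.005]
    - [[0,0,-88],[0.0286,0.0294,-0.001],0.005]
    - [[0,0,-88],[0.0286,0.0294,-0.001],0.005]

```text
time: 5.35
position: [482.5, 21.1, 70.1]
tcp_rot: [0.001, -0.009, 1.0, 0.001]
wrist_force: [2.0, 2.8, -2.0]
finger_gap: 9.9
gripper_force: 59.3
```

```bash
python3 - <<'E'
from h import *
rows((483,18.5,69,1.6))
f=manip.grab_frame("wrist")
for t,z in [("turnbutton_post",91),("plate",45),("foot_knob_top",81)]:
    for d in manip.place_of(f,t)[:1]: print(t,d["p"],np.array(d["at"]),onz(f,d["at"],z))
cv2.imwrite("pics/w2.png",f["img"])
E
```

```text
t 5.35 tcp [482.5  21.1  70.1] head y 1.589 F [ 2.   2.8 -2. ] gap 9.9
[0.1, 0.1, -0.6] [-0.0004, -0.0026, 0.0011]
turnbutton_post 0.78 [270.5 317.3] [483.39  20.1   91.  ]
plate 0.77 [323.7 318.7] [559.01  22.31  45.  ]
foot_knob_top 0.78 [370.1  80.2] [ 567.45 -132.26   81.  ]
```

View pics/w2.png

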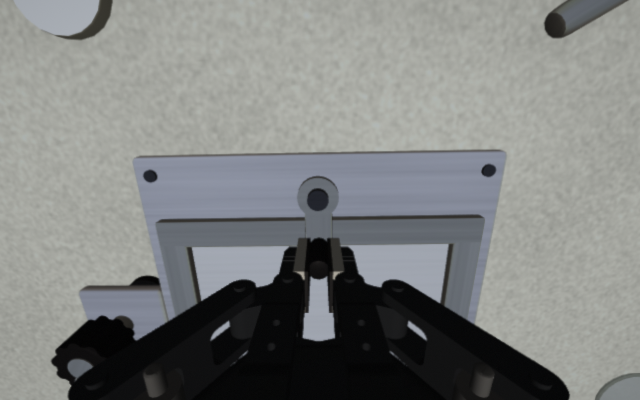

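```bash
python3 - <<'E'
from h import *
f=manip.grab_frame("wrist");g=cv2.cvtColor(f["img"],cv2.COLOR_BGR2GRAY)
cs=cv2.HoughCircles(g[180:216,296:340],cv2.HOUGH_GRADIENT,1,50,param1=80,param2=8,minRadius=6,maxRadius=14);print(cs)
for at,z in [((198.5,317.5),64),((156.5,136),41),((150.5,505),41),((176,150),41),((170,489),41),((221,158),53),((215,482),53)]: print(at,onz(f,at,z))
# wing edges at rows 220-232
for r in (222,226,230): print(r,g[r,298:338].tolist())
E
```

```text
[[[21.5 18.5 10.9]]]
(198.5, 317.5) [453.17  19.51  64.  ]
(156.5, 136) [434.52 -95.95  41.  ]
(150.5, 505) [426.83 137.07  41.  ]
(176, 150) [447.07 -89.13  41.  ]
(170, 489) [439.46 129.46  41.  ]
(221, 158) [473.41 -81.51  53.  ]
(215, 482) [465.87 123.35  53.  ]
222 [106, 105, 105, 105, 105, 106, 102, 97, 106, 108, 107, 107, 107, 107, 107, 107, 107, 108, 107, 107, 107, 107, 107, 106, 106, 105, 105, 106, 107, 106, 105, 105, 107, 105, 90, 102, 103, 104, 103, 104]
226 [104, 104, 104, 105, 104, 104, 97, 85, 105, 108, 109, 108, 107, 107, 107, 108, 106, 107, 107, 107, 107, 108, 107, 106, 105, 105, 105, 106, 107, 106, 106, 105, 107, 107, 90, 103, 104, 104, 103, 104]
230 [106, 105, 106, 105, 105, 105, 100, 92, 106, 107, 108, 108, 107, 106, 107, 107, 107, 108, 108, 107, 107, 107, 107, 106, 106, 104, 105, 105, 107, 106, 105, 105, 103, 98, 92, 104, 106, 106, 106, 106]
```

```bash
python3 - <<'E'
from h import *
rows((482.5,21.1,165,1.589),(490,-160,165,1.45),(498.5,-339.7,120,1.296))
E
```

```text
t 5.6 tcp [482.5  20.9  70.1] head y 1.588 F [ 2.9  4.1 -1.5] gap 9.6
[0.1, 0.1, -0.1] [-0.0001, 0.0003, -0.0949]
[0.1, 0.1, 7.9] [-0.0046, -0.1809, -0.0951]
[0.1, 0.1, 16.7] [-0.01, -0.3608, -0.0502]
```

Call:
carry_out:
  increments:
    - [[0,0,0],[0,0,0],0.04]
    - [[0,0,0],[0,0,0],0.04]
    - [[0,0,0],[0,0,-0.05],0.04]
    - [[0,0,0],[0,-0.01,-0.095],0.07]
    - [[0,0,4],[-0.002,-0.06,-0.095],0.08]
    - [[0,0,8],[-0.004,-0.12,-0.095],0.08]
    - [[0,0,12],[-0.006,-0.18,-0.095],0.08]
    - [[0,0,16],[-0.008,-0.24,-0.09],0.08]
    - [[0,0,16.7],[-0.01,-0.3,-0.07],0.08]
    - [[0,0,16.7],[-0.01,-0.36,-0.06],0.08]

```text
time: 6.85
position: [497.8, -341.4, 128.8]
tcp_rot: [-0.001, 0.136, 0.991, -0.0]
wrist_force: [0.6, -0.0, 0.8]
finger_gap: 79.6
gripper_force: 0.0
```

Call:
carry_out:
  increments:
    - [[0,0,0],[0,0,0],0.08]
    - [[0,0,0],[0,0,0],0.08]

```text
time: 7.1
position: [498.4, -339.1, 129.4]
tcp_rot: [-0.0, 0.136, 0.991, 0.001]
wrist_force: [0.1, 1.2, 0.6]
finger_gap: 80.0
gripper_force: 0.0
```

```bash
python3 - <<'E'
from h import *
rows((498.5,-339.7,6,1.296))
f=manip.grab_frame("wrist")
for t,z in [("level",0),("turnbutton_post",91)]:
    for d in manip.place_of(f,t)[:1]: print(t,d["p"],np.array(d["at"]),onz(f,d["at"],z))
g=f["img"]
for n,P in [("c",(498.5,-339.7,36))]: print(pix(f,P))
hsv=cv2.cvtColor(g,cv2.COLOR_BGR2HSV);m=cv2.inRange(hsv,(20,110,80),(45,255,255))
n,l,st,ce=cv2.connectedComponentsWithStats(m)
for i in range(1,n):
    if st[i,4]>15: print(st[i],ce[i],onz(f,ce[i][::-1],34))
cv2.imwrite("pics/w3.png",g)
E
```

```text
t 7.1 tcp [ 498.4 -339.1  129.4] head y 1.297 F [0.1 1.2 0.6] gap 80.0
[0.1, -0.1, 0.1] [-0.0003, -0.0006, 0.1234]
level 0.79 [193.5 317.8] [ 502.76 -341.2     0.  ]
[[200.12 318.04]]
[310 174  15  56 632] [317.29 200.63] [ 499.41 -340.67   34.  ]
```

View pics/w3.png

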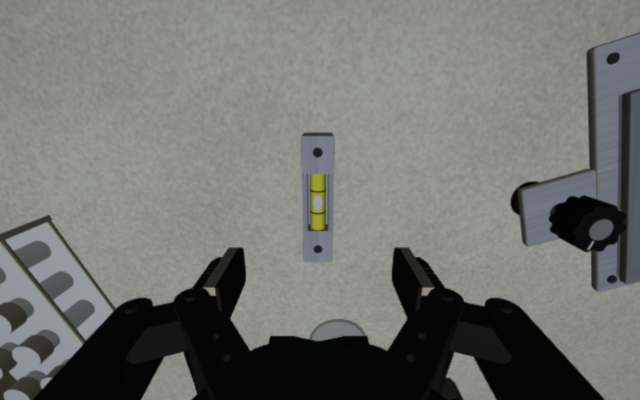

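Call:
carry_out:
  increments:
    - [[0,0,0],[-0.0013,-0.001,0.05],0.08]
    - [[0,0,0],[-0.0013,-0.001,0.1],0.07]
    - [[0,0,0],[-0.0013,-0.001,0.121],0.06]
    - [[0,0,0],[-0.0013,-0.001,0.121],0.045]
    - [[0,0,0],[-0.0013,-0.001,0.121],0.02]
    - [[0,0,0],[-0.0013,-0.001,0.121],0.02]
    - [[0,0,0],[-0.0013,-0.001,0.121],0.02]
    - [[0,0,0],[-0.0013,-0.001,0.121],0.02]

```text
time: 8.25
position: [501.3, -341.3, 11.3]
tcp_rot: [0.002, 0.136, 0.991, -0.001]
wrist_force: [-0.7, 1.9, 7.1]
finger_gap: 26.5
gripper_force: 61.0
```

```bash
python3 - <<'E'
from h import *
rows((500,-339,140,1.296),(520,-180,160,.7),(560,23,140,0.035),(560,23,65,0.035))
E
```

```text
t 8.25 tcp [ 501.3 -341.3   11.3] head y 1.298 F [-0.7  1.9  7.1] gap 26.5
[-0.1, 0.2, 0.1] [0.0014, 0.0018, -0.1287]
[0.0, 0.2, 34.3] [0.0249, 0.1602, -0.149]
[0.1, 0.2, 72.4] [0.0412, 0.3665, -0.1293]
[0.1, 0.2, 72.4] [0.0415, 0.3666, -0.0543]
```

Call:
carry_out:
  increments:
    - [[0,0,0],[0,0,-0.03],0.02]
    - [[0,0,0],[0.002,0.005,-0.08],0.02]
    - [[0,0,8],[0.008,0.03,-0.125],0.02]
    - [[0,0,16],[0.014,0.07,-0.14],0.02]
    - [[0,0,25],[0.019,0.115,-0.145],0.02]
    - [[0,0,34],[0.025,0.16,-0.145],0.02]
    - [[0,0,44],[0.029,0.21,-0.145],0.02]
    - [[0,0,54],[0.034,0.26,-0.14],0.02]
    - [[0,0,64],[0.038,0.315,-0.135],0.02]
    - [[0,0,72.4],[0.041,0.355,-0.13],0.02]

```text
time: 9.5
position: [556.1, 15.0, 139.6]
tcp_rot: [0.0, 0.696, 0.718, 0.001]
wrist_force: [0.4, -1.1, -2.4]
finger_gap: 26.7
gripper_force: 59.9
```

```bash
python3 - <<'E'
from h import *
f=manip.grab_frame("wrist");cv2.imwrite("pics/w4.png",f["img"])
rows((560,23,75,0.035),(560,23,60,0.035))
for t,z in [("level",120),("plate",45)]:
    for d in manip.place_of(f,t)[:1]: print(t,d["p"],np.array(d["at"]),onz(f,d["at"],z))
E
```

```text
t 9.55 tcp [556.1  21.9 139.2] head y 0.027 F [-1.   5.8 -2.5] gap 26.6
[0.1, -0.2, -0.4] [0.0007, 0.0038, 0.0643]
[0.1, -0.2, -0.4] [0.0007, 0.0038, 0.0793]
level 0.97 [243.6 318.6] [557.31   8.84 120.  ]
```

View pics/w4.png

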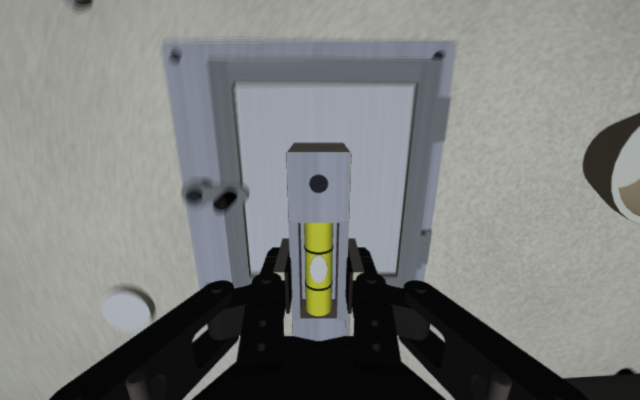

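Call:
carry_out:
  increments:
    - [[0,0,-0.4],[0.0007,0.0038,0.03],0.02]
    - [[0,0,-0.4],[0.0007,0.0038,0.055],0.02]
    - [[0,0,-0.4],[0.0007,0.0038,0.07],0.02]
    - [[0,0,-0.4],[0.0007,0.0038,0.078],0.02]
    - [[0,0,-0.4],[0.0007,0.0038,0.08],0.02]
    - [[0,0,-0.4],[0.0007,0.0038,0.08],0.02]

```text
time: 10.4
position: [560.2, 13.0, 59.5]
tcp_rot: [0.0, 0.692, 0.722, 0.0]
wrist_force: [1.3, 0.4, -2.0]
finger_gap: 27.0
gripper_force: 60.0
```

Call:
carry_out:
  increments:
    - [[0,0,0],[0,0,0.001],0.02]
    - [[0,0,0],[0,0,0.002],0.02]
    - [[0,0,0],[0,0,0.002],0.02]

```text
time: 10.78
position: [559.7, 13.0, 56.9]
tcp_rot: [0.0, 0.692, 0.722, 0.0]
wrist_force: [0.5, 0.1, -2.5]
finger_gap: 27.3
gripper_force: 60.0
```

Call:
carry_out:
  increments:
    - [[0,0,0],[0.01,0,0],0.02]
    - [[0,0,0],[0.01,0,0],0.02]
    - [[0,0,0],[0.01,0,0.001],0.02]
    - [[0,0,0],[0.01,0,0.002],0.02]
    - [[0,0,0],[0.01,0,0.002],0.02]

```text
time: 11.4
position: [559.4, 23.0, 55.2]
tcp_rot: [0.0, 0.692, 0.721, 0.0]
wrist_force: [-1.7, -1.0, 2.9]
finger_gap: 26.8
gripper_force: 60.8
```

Call:
carry_out:
  increments:
    - [[0,0,0],[0,0,0.001],0.02]
    - [[0,0,0],[0,0,0.002],0.02]
    - [[0,0,0],[0,0,0.002],0.02]

```text
time: 11.78
position: [559.5, 22.9, 55.0]
tcp_rot: [0.001, 0.692, 0.721, -0.0]
wrist_force: [-11.3, -1.3, 22.6]
finger_gap: 26.9
gripper_force: 63.3
```

Call:
carry_out:
  increments:
    - [[0,0,0],[0,0,-0.0015],0.02]
    - [[0,0,0],[0,0,-0.002],0.04]
    - [[0,0,0],[0,0,-0.002],0.05]
    - [[0,0,0],[0,0,-0.004],0.055]
    - [[0,0,0],[0,0,-0.03],0.06]
    - [[0,0,0],[0,0,-0.07],0.07]
    - [[0,0,0],[-0.05,0,-0.09],0.07]
    - [[0,0,0],[-0.1,0,-0.09],0.075]
    - [[0,0,0],[-0.15,0,-0.09],0.075]
    - [[0,0,0],[-0.154,0,-0.09],0.075]

```text
time: 13.02
position: [564.9, -136.8, 142.4]
tcp_rot: [0.0, 0.695, 0.719, -0.001]
wrist_force: [-0.3, 0.5, -0.5]
finger_gap: 74.9
gripper_force: 0.0
```

Call:
carry_out:
  increments:
    - [[0,0,0],[0,0,0],0.075]
    - [[0,0,0],[0,0,0],0.075]

```text
time: 13.28
position: [565.8, -128.8, 142.9]
tcp_rot: [-0.0, 0.691, 0.722, 0.0]
wrist_force: [-0.3, 0.4, 0.3]
finger_gap: 74.9
gripper_force: 0.0
```

```bash
python3 - <<'E'
from h import *
rows((565.5,-131.5,100,1.2),(565.5,-131.5,58,1.2))
for n in("wrist","scene"):
    f=manip.grab_frame(n);cv2.imwrite(f"pics/{n}5.png",f["img"])
    for t,z in [("level",45),("foot_knob_top",80)]:
        for d in manip.place_of(f,t)[:1]: print(n,t,d["p"],np.array(d["at"]),onz(f,d["at"],z))
    for d in manip.place_of(f,"bubble")[:1]:print("bub",d)
    print(pix(f,[(559.5,23,81),(557.4,83,81),(561.6,-37,81)]))
a=cv2.imread("pics/wrist5.png");b=cv2.imread("pics/scene5.png")
cv2.imwrite("pics/5.png",np.hstack([cv2.resize(a[0:400,160:480],(400,500)),cv2.resize(b[180:260,300:380],(400,500),interpolation=cv2.INTER_CUBIC)]))
E
```

```text
t 13.275 tcp [ 565.8 -128.8  142.9] head y 0.044 F [-0.3  0.4  0.3] gap 74.9
[0.0, -0.0, -66.2] [-0.0027, -0.0004, 0.0429]
[0.0, -0.0, -66.2] [-0.0027, -0.0004, 0.0849]
wrist level 0.74 [  7.7 322.8] [563.28  23.43  45.  ]
wrist foot_knob_top 0.58 [215.9 316.1] [ 564.94 -132.34   80.  ]Traceback (most recent call last):
  File "<stdin>", line 7, in <module>
ValueError: it knows: beaker_low, beaker_tall, foot_knob_top, jar, jar_lid, level, pestle, plate, plate_near, spatula, turnbutton_post
```

```bash
python3 - <<'E'
from h import *
a=cv2.imread("pics/wrist5.png")
f=manip.grab_frame("scene");b=f["img"];cv2.imwrite("pics/scene5.png",b)
p=pix(f,[(559.5,23,81),(557.4,83,81),(561.6,-37,81)]);print(p)
r,c=p[0].astype(int)
cv2.imwrite("pics/5.png",np.hstack([cv2.resize(a[0:240,200:440],(400,400)),cv2.resize(b[r-25:r+25,c-25:c+25],(400,400),interpolation=cv2.INTER_CUBIC)]))
E
```

```text
[[205.74 344.33]
 [195.71 352.4 ]
 [216.56 335.63]]
```

View pics/5.png

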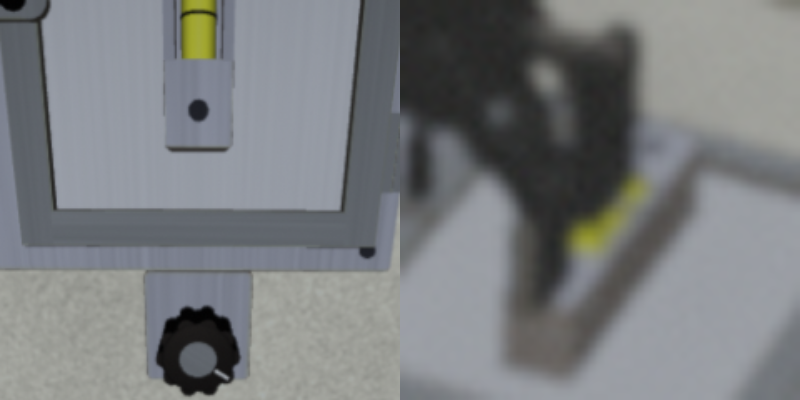

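```bash
cat >> h.py <<'E'
def bub(f):
    "saturation profile along plate y through level top (vial), -30..30 mm"
    C=np.array([559.5,23,79.]);u=np.array([-.04,1,0])
    hsv=cv2.cvtColor(f["img"],cv2.COLOR_BGR2HSV)[:,:,1].astype(float)
    t=np.arange(-34,35,2.)
    best=np.zeros(len(t))
    P=[np.mean([cv2.getRectSubPix(hsv.astype(np.float32),(1,1),tuple(map(float,pix(f,C+u*k+np.array([w,0,0]))[0][::-1])))[0,0] for w in (-2,0,2)]) for k in t]
    return t,np.array(P)
E
python3 - <<'E'
from h import *
f=manip.grab_frame("top");t,P=bub(f)
for a,b in zip(t,P): print(int(a),int(b),end=' | ')
r,c=pix(f,(560,0,80))[0].astype(int)
cv2.imwrite("pics/t6.png",cv2.resize(f["img"][r-40:r+40,c-60:c+60],(780,520),interpolation=cv2.INTER_CUBIC))
E
```

```text
-34 39 | -32 39 | -30 23 | -28 40 | -26 91 | -24 156 | -22 178 | -20 184 | -18 182 | -16 182 | -14 180 | -12 175 | -10 172 | -8 176 | -6 181 | -4 181 | -2 172 | 0 138 | 2 89 | 4 49 | 6 24 | 8 20 | 10 20 | 12 25 | 14 42 | 16 88 | 18 142 | 20 177 | 22 188 | 24 176 | 26 119 | 28 63 | 30 28 | 32 41 | 34 40 |
```

View pics/t6.png

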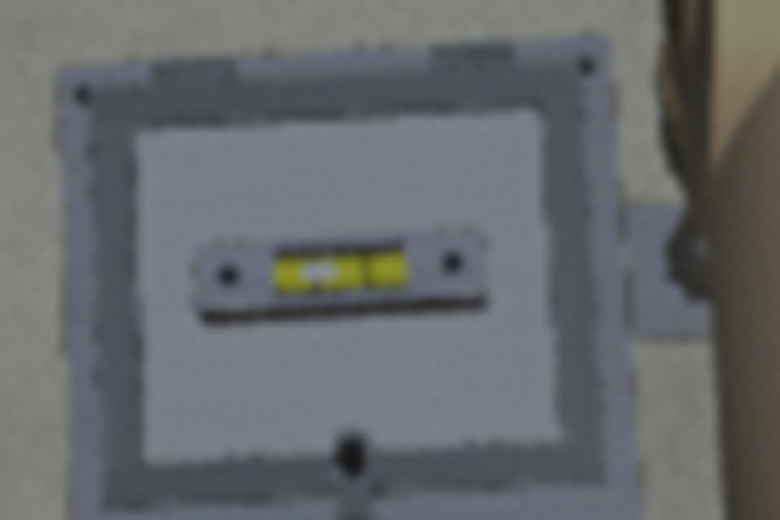

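Call:
carry_out:
  increments:
    - [[0,0,-10],[-0.0027,-0.0004,0],0.08]
    - [[0,0,-20],[-0.0027,-0.0004,0],0.08]
    - [[0,0,-30],[-0.0027,-0.0004,0],0.08]
    - [[0,0,-40],[-0.0027,-0.0004,0.01],0.08]
    - [[0,0,-50],[-0.0027,-0.0004,0.02],0.08]
    - [[0,0,-60],[-0.0027,-0.0004,0.03],0.08]
    - [[0,0,-66.2],[-0.0027,-0.0004,0.04],0.08]
    - [[0,0,-66.2],[-0.0027,-0.0004,0.04],0.08]

```text
time: 14.52
position: [564.8, -133.3, 102.1]
tcp_rot: [-0.001, 0.186, 0.982, 0.0]
wrist_force: [0.1, 0.2, -0.3]
finger_gap: 79.8
gripper_force: 0.0
```

```bash
python3 - <<'E'
from h import *
rows((565.5,-132,57,1.2))
f=manip.grab_frame("wrist")
for d in manip.place_of(f,"foot_knob_top")[:1]: print(d["p"],np.array(d["at"]),onz(f,d["at"],78))
E
```

```text
t 14.525 tcp [ 564.8 -133.3  102.1] head y 1.196 F [ 0.1  0.2 -0.3] gap 79.8
[0.0, -0.1, -0.2] [-0.0002, 0.0015, 0.0451]
0.7 [232.  323.7] [ 566.06 -130.2    78.  ]
```

Call:
carry_out:
  increments:
    - [[0,0,0],[-0.0003,0.0018,0.02],0.08]
    - [[0,0,0],[-0.0003,0.0018,0.04],0.08]
    - [[0,0,0],[-0.0003,0.0018,0.045],0.075]
    - [[0,0,0],[-0.0003,0.0018,0.045],0.06]
    - [[0,0,0],[-0.0003,0.0018,0.045],0.045]
    - [[0,0,0],[-0.0003,0.0018,0.045],0.035]
    - [[0,0,0],[-0.0003,0.0018,0.045],0.035]
    - [[0,0,0],[-0.0003,0.0018,0.045],0.035]

```text
time: 15.62
position: [567.1, -131.3, 59.0]
tcp_rot: [0.001, 0.186, 0.983, 0.0]
wrist_force: [-1.3, 2.2, 6.2]
finger_gap: 39.1
gripper_force: 60.1
```

Call:
carry_out:
  increments:
    - [[0,0,10],[0,0,-0.0015],0.035]
    - [[0,0,20],[0,0,-0.0017],0.035]
    - [[0,0,30],[0,0,-0.002],0.035]
    - [[0,0,40],[0,0,-0.0022],0.035]
    - [[0,0,50],[0,0,-0.0024],0.035]
    - [[0,0,60],[0,0,-0.0026],0.035]
    - [[0,0,70],[0,0,-0.0029],0.035]
    - [[0,0,80],[0,0,-0.0031],0.035]
    - [[0,0,90],[0,0,-0.0033],0.035]
    - [[0,0,90],[0,0,-0.0033],0.035]

```text
time: 16.88
position: [565.6, -131.5, 61.1]
tcp_rot: [-0.001, 0.826, 0.564, -0.001]
wrist_force: [-3.6, 1.5, 2.0]
finger_gap: 39.0
gripper_force: 62.5
```

```bash
python3 - <<'E'
from h import *
rows()
f=manip.grab_frame("top");t,P=bub(f)
for a,b in zip(t,P): print(int(a),int(b),end=' | ')
E
```

```text
t 16.875 tcp [ 565.6 -131.5   61.1] head y -0.373 F [-3.6  1.5  2. ] gap 39.0
-34 39 | -32 41 | -30 33 | -28 39 | -26 70 | -24 145 | -22 176 | -20 185 | -18 183 | -16 182 | -14 181 | -12 178 | -10 176 | -8 178 | -6 174 | -4 149 | -2 105 | 0 51 | 2 33 | 4 26 | 6 23 | 8 19 | 10 35 | 12 76 | 14 131 | 16 172 | 18 181 | 20 185 | 22 185 | 24 177 | 26 129 | 28 69 | 30 21 | 32 39 | 34 40 |
```

Call:
carry_out:
  increments:
    - [[0,0,10],[0,0,-0.0002],0.035]
    - [[0,0,20],[0,0,-0.0004],0.035]
    - [[0,0,30],[0,0,-0.0006],0.035]
    - [[0,0,30],[0,0,-0.0006],0.035]
    - [[0,0,30],[0,0,-0.0006],0.035]
    - [[0,0,30],[0,0,-0.0006],0.035]
    - [[0,0,30],[0,0,-0.0006],0.035]
    - [[0,0,30],[0,0,-0.0006],0.035]
    - [[0,0,30],[0,0,-0.0006],0.035]
    - [[0,0,30],[0,0,-0.0006],0.035]

```text
time: 18.18
position: [565.2, -131.1, 61.7]
tcp_rot: [-0.001, 0.943, 0.332, -0.001]
wrist_force: [-6.1, 3.5, 6.0]
finger_gap: 38.8
gripper_force: 62.9
```

Call:
carry_out:
  increments:
    - [[0,0,0],[0,0,0],0.035]
    - [[0,0,0],[0,0,0],0.035]
    - [[0,0,0],[0,0,0],0.035]
    - [[0,0,0],[0,0,0],0.035]
    - [[0,0,0],[0,0,0],0.035]
    - [[0,0,0],[0,0,0],0.035]
    - [[0,0,0],[0,0,0],0.035]
    - [[0,0,0],[0,0,0],0.035]

```text
time: 19.18
position: [565.3, -131.1, 61.7]
tcp_rot: [-0.001, 0.943, 0.332, -0.001]
wrist_force: [-7.2, 3.9, 5.6]
finger_gap: 38.9
gripper_force: 62.9
```

```bash
python3 - <<'E'
from h import *
rows()
f=manip.grab_frame("top");t,P=bub(f)
for a,b in zip(t,P): print(int(a),int(b),end=' | ')
E
```

```text
t 19.175 tcp [ 565.3 -131.1   61.7] head y -0.893 F [-7.2  3.9  5.6] gap 38.9
-34 40 | -32 40 | -30 37 | -28 38 | -26 59 | -24 140 | -22 174 | -20 186 | -18 184 | -16 184 | -14 182 | -12 179 | -10 169 | -8 139 | -6 93 | -4 51 | -2 22 | 0 22 | 2 26 | 4 30 | 6 37 | 8 56 | 10 110 | 12 153 | 14 178 | 16 182 | 18 182 | 20 184 | 22 184 | 24 178 | 26 134 | 28 72 | 30 19 | 32 39 | 34 40 |
```

Call:
carry_out:
  increments:
    - [[0,0,9],[0,0,-0.0003],0.035]
    - [[0,0,9],[0,0,-0.0003],0.035]
    - [[0,0,9],[0,0,-0.0003],0.05]
    - [[0,0,9],[0,0,-0.0003],0.07]
    - [[0,0,9],[0,0,-0.0003],0.08]
    - [[0,0,9],[0,0,-0.02],0.08]
    - [[0,0,9],[0,0,-0.06],0.08]
    - [[0,0,9],[0,0,-0.09],0.08]

```text
time: 20.23
position: [566.8, -132.3, 153.5]
tcp_rot: [0.0, 0.967, 0.255, 0.001]
wrist_force: [0.0, -0.1, 0.5]
finger_gap: 79.6
gripper_force: 0.0
```

```bash
python3 - <<'E'
from h import *
rows((563,-60,170,-.3),(561,-60,170,.04),(561,-60,170,.035))
E
```

```text
t 20.225 tcp [ 566.8 -132.3  153.5] head y -1.054 F [ 0.  -0.1  0.5] gap 79.6
[0.1, -0.0, -43.2] [0.0324, -0.0647, -0.0166]
[0.1, -0.0, -62.7] [0.0307, -0.0657, -0.0166]
[0.1, -0.0, -62.4] [0.0307, -0.0657, -0.0166]
```

```bash
python3 - <<'E'
from h import *
rows((500,23,170,-1.533))
E
```

```text
t 20.225 tcp [ 566.8 -132.3  153.5] head y -1.054 F [ 0.  -0.1  0.5] gap 79.6
[0.0, -0.1, 27.4] [0.0186, -0.168, -0.0167]
```

Call:
carry_out:
  increments:
    - [[0,0,8],[0.005,-0.04,-0.016],0.07]
    - [[0,0,16],[0.01,-0.08,-0.017],0.07]
    - [[0,0,24],[0.014,-0.12,-0.017],0.07]
    - [[0,0,27.4],[0.018,-0.155,-0.017],0.07]
    - [[0,0,27.4],[0.0186,-0.168,-0.017],0.07]
    - [[0,0,27.4],[0.0186,-0.168,-0.017],0.07]
    - [[0,0,27.4],[0.0186,-0.168,-0.017],0.07]
    - [[0,0,27.4],[0.0186,-0.168,-0.017],0.07]

```text
time: 21.22
position: [500.0, 21.8, 168.6]
tcp_rot: [0.0, 1.0, 0.018, -0.0]
wrist_force: [0.7, -0.3, 0.4]
finger_gap: 70.2
gripper_force: 0.0
```

```bash
python3 - <<'E'
from h import *
rows((559.5,23,110,-1.53),(559.5,23,100,-1.53))
f=manip.grab_frame("wrist");g=f["img"];t,P=bub(f)
for a,b in zip(t,P): print(int(a),int(b),end=' | ')
for t,z in [("level",45),("turnbutton_post",91),("plate",45)]:
    for d in manip.place_of(f,t)[:1]: print(t,d["p"],np.array(d["at"]),onz(f,d["at"],z))
r,c=pix(f,(559.5,23,81))[0].astype(int);print(r,c)
r0=max(r-120,0);c0=max(c-160,0)
cv2.imwrite("pics/w7.png",cv2.resize(g[r0:r0+240,c0:c0+320],(800,600),interpolation=cv2.INTER_CUBIC))
E
```

```text
t 21.225 tcp [500.   21.8 168.6] head y -1.535 F [ 0.7 -0.3  0.4] gap 70.2
[0.0, 0.0, -0.3] [0.0595, 0.001, 0.0586]
[0.0, 0.0, -0.3] [0.0595, 0.001, 0.0686]
-34 33 | -32 33 | -30 33 | -28 33 | -26 90 | -24 170 | -22 170 | -20 170 | -18 169 | -16 169 | -14 169 | -12 169 | -10 160 | -8 163 | -6 47 | -4 17 | -2 15 | 0 15 | 2 15 | 4 15 | 6 20 | 8 70 | 10 168 | 12 153 | 14 170 | 16 170 | 18 170 | 20 170 | 22 171 | 24 170 | 26 170 | 28 141 | 30 31 | 32 34 | 34 33 | level 0.82 [132.5 318.2] [558.91  23.31  45.  ]
turnbutton_post 0.88 [227.8 317.1] [480.94  21.53  91.  ]
135 318
```

View pics/w7.png

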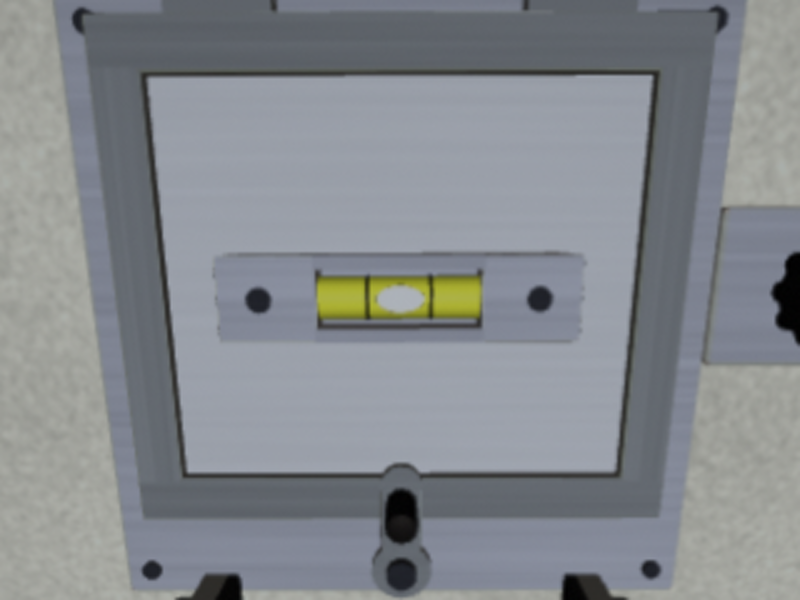

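Call:
carry_out:
  increments:
    - [[0,0,-0.3],[0.03,0.0005,0],0.072]
    - [[0,0,-0.3],[0.055,0.001,0.01],0.072]
    - [[0,0,-0.3],[0.0595,0.001,0.05],0.072]
    - [[0,0,-0.3],[0.0595,0.0,0.074],0.072]
    - [[0,0,-0.3],[0.0595,0.0,0.074],0.072]
    - [[0,0,-0.3],[0.0595,0.0,0.074],0.072]

```text
time: 22.18
position: [559.7, 25.5, 95.9]
tcp_rot: [-0.0, 1.0, 0.021, 0.001]
wrist_force: [-0.4, -0.2, 0.4]
finger_gap: 72.3
gripper_force: 0.0
```

Call:
carry_out:
  increments:
    - [[0,0,0],[0,0,0.002],0.072]
    - [[0,0,0],[0,0,0.004],0.072]
    - [[0,0,0],[0,0,0.006],0.072]
    - [[0,0,0],[0,0,0.006],0.072]

```text
time: 22.68
position: [558.9, 25.5, 88.6]
tcp_rot: [-0.0, 1.0, 0.021, -0.0]
wrist_force: [-0.5, 0.5, -0.3]
finger_gap: 72.1
gripper_force: 0.0
```

Call:
carry_out:
  increments:
    - [[0,0,0],[0.0005,0.0025,0.002],0.072]
    - [[0,0,0],[0.0005,0.0025,0.004],0.072]
    - [[0,0,0],[0.0005,0.0025,0.005],0.072]
    - [[0,0,0],[0.0005,0.0025,0.005],0.072]

```text
time: 23.18
position: [559.6, 23.1, 83.6]
tcp_rot: [-0.0, 1.0, 0.021, -0.0]
wrist_force: [-0.4, -0.7, 0.4]
finger_gap: 71.9
gripper_force: 0.0
```

Call:
carry_out:
  increments:
    - [[0,0,0],[0,0,0.001],0.072]
    - [[0,0,0],[0,0,0.002],0.072]
    - [[0,0,0],[0,0,0.002],0.072]

```text
time: 23.55
position: [559.6, 23.1, 81.6]
tcp_rot: [-0.0, 1.0, 0.021, -0.0]
wrist_force: [-0.1, 0.8, 0.2]
finger_gap: 72.2
gripper_force: 0.0
```

Call:
carry_out:
  increments:
    - [[0,0,0],[0,0,0.001],0.072]
    - [[0,0,0],[0,0,0.001],0.072]

```text
time: 23.8
position: [559.6, 23.1, 80.7]
tcp_rot: [-0.0, 1.0, 0.021, -0.0]
wrist_force: [0.1, -0.3, 0.3]
finger_gap: 72.1
gripper_force: 0.0
```

Call:
carry_out:
  increments:
    - [[0,0,0],[0,0,0.001],0.072]
    - [[0,0,0],[0,0,0.0015],0.072]
    - [[0,0,0],[0,0,0.0015],0.072]

```text
time: 24.18
position: [559.6, 23.1, 79.2]
tcp_rot: [-0.0, 1.0, 0.021, -0.0]
wrist_force: [0.6, 0.3, -0.3]
finger_gap: 71.8
gripper_force: 0.0
```

Call:
carry_out:
  increments:
    - [[0,0,0],[0,0,0.001],0.072]
    - [[0,0,0],[0,0,0.001],0.072]

```text
time: 24.42
position: [559.6, 23.1, 78.2]
tcp_rot: [-0.0, 1.0, 0.021, -0.0]
wrist_force: [0.9, -0.5, 0.1]
finger_gap: 72.2
gripper_force: 0.0
```

Call:
carry_out:
  increments:
    - [[0,0,0],[0,0,0.001],0.072]
    - [[0,0,0],[0,0,0.001],0.072]

```text
time: 24.68
position: [559.5, 23.1, 77.1]
tcp_rot: [-0.0, 1.0, 0.021, -0.0]
wrist_force: [-0.8, 0.4, -0.0]
finger_gap: 72.1
gripper_force: 0.0
```

Call:
carry_out:
  increments:
    - [[0,0,0],[0,0,0.001],0.072]
    - [[0,0,0],[0,0,0.001],0.072]

```text
time: 24.92
position: [559.6, 23.0, 76.1]
tcp_rot: [-0.0, 1.0, 0.021, -0.0]
wrist_force: [0.4, -0.4, 0.4]
finger_gap: 72.1
gripper_force: 0.0
```

Call:
carry_out:
  increments:
    - [[0,0,0],[0,0,0.001],0.072]
    - [[0,0,0],[0,0,0.001],0.072]

```text
time: 25.18
position: [559.6, 23.0, 75.1]
tcp_rot: [-0.0, 1.0, 0.021, -0.0]
wrist_force: [-1.4, 0.6, 0.1]
finger_gap: 72.1
gripper_force: 0.0
```

Call:
carry_out:
  increments:
    - [[0,0,0],[0,0,0.001],0.072]
    - [[0,0,0],[0,0,0.001],0.072]

```text
time: 25.42
position: [559.6, 23.1, 74.1]
tcp_rot: [-0.0, 1.0, 0.021, -0.0]
wrist_force: [-0.2, 1.0, 0.5]
finger_gap: 72.2
gripper_force: 0.0
```

Call:
carry_out:
  increments:
    - [[0,0,0],[0,0,0.001],0.072]
    - [[0,0,0],[0,0,0.001],0.072]

```text
time: 25.68
position: [559.6, 23.1, 73.2]
tcp_rot: [-0.0, 1.0, 0.021, -0.0]
wrist_force: [-1.3, 0.1, 0.1]
finger_gap: 72.1
gripper_force: 0.0
```

Call:
carry_out:
  increments:
    - [[0,0,0],[0,0,0.001],0.072]
    - [[0,0,0],[0,0,0.001],0.072]

```text
time: 25.92
position: [559.8, 23.0, 72.9]
tcp_rot: [0.0, 1.0, 0.021, 0.0]
wrist_force: [-3.0, -0.4, 5.0]
finger_gap: 72.0
gripper_force: 2.6
```

Call:
carry_out:
  increments:
    - [[0,0,0],[0,0,0.0005],0.072]
    - [[0,0,0],[0,0,0.0005],0.072]
    - [[0,0,0],[0,0,0.0005],0.072]
    - [[0,0,0],[0,0,0.0005],0.072]

```text
time: 26.42
position: [559.8, 23.1, 72.8]
tcp_rot: [0.0, 1.0, 0.021, 0.0]
wrist_force: [-4.3, -0.5, 8.6]
finger_gap: 72.3
gripper_force: 4.6
```

Call:
carry_out:
  increments:
    - [[0,0,0],[0,0,0.0002],0.072]
    - [[0,0,0],[0,0,0.0002],0.072]
    - [[0,0,0],[0,0,0.0002],0.072]
    - [[0,0,0],[0,0,0.0002],0.072]
    - [[0,0,0],[0,0,0.0002],0.072]
    - [[0,0,0],[0,0,0.0002],0.072]
    - [[0,0,0],[0,0,0.0002],0.072]
    - [[0,0,0],[0,0,0.0002],0.072]
    - [[0,0,0],[0,0,0.0002],0.072]
    - [[0,0,0],[0,0,0.0002],0.072]

```text
time: 27.68
position: [559.9, 23.1, 72.8]
tcp_rot: [0.0, 1.0, 0.021, 0.0]
wrist_force: [-4.9, -0.6, 11.5]
finger_gap: 72.0
gripper_force: 5.4
```

```bash
python3 - <<'E'
from h import *
rows()
for n in("wrist","top"):
    f=manip.grab_frame(n);cv2.imwrite(f"pics/{n}8.png",f["img"]);t,P=bub(f)
    print(n,' '.join(f"{int(a)}:{int(b)}" for a,b in zip(t,P)))
rows()
cv2.imwrite("pics/w8.png",cv2.imread("pics/wrist8.png")[100:400,160:480])
E
```

```text
t 27.675 tcp [559.9  23.1  72.8] head y -1.528 F [-4.9 -0.6 11.5] gap 72.0
wrist -34:32 -32:32 -30:32 -28:31 -26:113 -24:168 -22:168 -20:168 -18:168 -16:168 -14:168 -12:168 -10:160 -8:167 -6:50 -4:14 -2:14 0:15 2:15 4:14 6:13 8:47 10:167 12:132 14:169 16:169 18:169 20:170 22:170 24:170 26:171 28:168 30:28 32:32 34:32
top -34:78 -32:76 -30:76 -28:77 -26:77 -24:78 -22:77 -20:76 -18:77 -16:78 -14:76 -12:76 -10:77 -8:77 -6:76 -4:77 -2:77 0:77 2:76 4:76 6:77 8:78 10:77 12:77 14:77 16:76 18:77 20:77 22:76 24:75 26:76 28:77 30:76 32:78 34:77
t 27.775 tcp [559.9  23.1  72.8] head y -1.528 F [-4.3 -0.5 11.5] gap 72.0
```

View pics/w8.png

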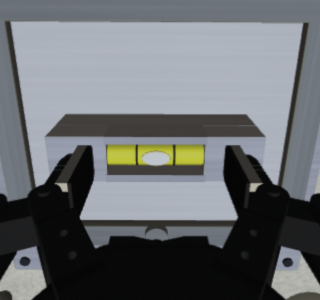

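```bash
python3 -c "
from plant import manip
print(manip.get_obs()['wrist_force']);print(manip.sign_off())"
```

```text
[-4.26603287 -0.47349285 11.49184936]
the job is handed in; nothing more can be done
None
```

The job is handed in at about 28 s: the turnbutton is locked square across the frame, the level stands on the glass with its bubble centred between the lines, and the gripper is still pressing it down with a steady 11.5 N or so.

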